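# Line up the cover fasteners of a water filter and hold the cover shut

## Robot

A 7-joint arm with a two-finger parallel gripper is mounted at the origin on a cart in front of the work surface, level with it; the furniture and walls round the work are solid. World frame = base frame: x ahead of the robot, y to its left, z up, the work surface at z = 0. Lengths are in m, angles in rad, forces in N, time in s.
With the tool pointing down it reaches from about 0.425 to 0.925 m from the base axis. Payload 6.8 kg.
Tool frame: the origin (TCP) lies on the centre line of the jaws, within the pads' length; the fingertips stand 14 mm ahead of it and the grasp point (between the pads) lies 5 mm behind it; z points along the fingers, y is the line along which they close (so a half turn about z gives the same grasp; the last joint's range is limited). The gripper opens to 85 mm and grips with 20 to 120 N. Pads are 22 mm wide; open, the fingers measure 114 mm over their backs; the gripper's body (76 mm by 85 mm) begins 54 mm behind the grasp point. The pads swing forward as they close: fully open they stand 13 mm farther back than shut.
Start: joints at [1.125, 0.477, 0.022, 1.555, -0.011, 1.109, -0.083], TCP at [0.224, -0.637, 0.224] pointing down, gripper open.
Joint ranges: [-2.96, 2.96], [-0.34, 2.1], [-1.41, 1.46], [0.24, 2.44], [-1.37, 4.51], [0.17, 1.92], [-2.96, 2.96]. Speed limits (rad/s): [2.39, 2.39, 3.14, 3.14, 3.14, 3.14, 3.14].

## Interface

Orientations are given as a unit quaternion [w, x, y, z].
In Python, from station import bot gives the robot as it stands. The module is installed in compiled form; this text tells all that it offers.
- The arm moves only by the tool drive_tool, never from a script. Its argument "commands" is a list of rows, each an object with "hand": the opening, from 0 (shut) to 1 (fully open); "translation": the shift along the world's x, y, z in mm, a list of three; "angular": the turn, a rotation vector about the world's x, y, z in rad, a list of three. In form: [{"hand": hand, "translation": [tx, ty, tz], "angular": [ax, ay, az]}, ...]. A call has 1 to 12 rows; each row is the pose to reach, as a shift and turn from the pose commanded when the call began; what a row does not reach only later rows make up. A row lasts 1/8 s, in which the tool goes at most 62.5 mm and 10.7 degrees, less where a joint would pass 70% of its speed; a pose out of reach is approached as far as the arm can. A call with a gripper value outside its range is refused whole. The fingers move at their own pace and stop on an object; "force" is the grip in N (left out, the last holds). Time passes only in rows, so rows that repeat a pose let the fingers close. It gives the time, the measured TCP pose, the force, the opening and the grip force at its end, in the units of the state.
- bot.get_obs(): the state, without advancing time (a new reading comes with each control period).
- bot.read_camera(name): name is "scene" or "top" or "wrist"; returns the picture (384x512x3 uint8, red, green, blue); there is no depth.
- bot.camera_model(name): a dict with "fx", "fy", "cx", "cy" (pixels), "k1" (the pictures are not rectified: a ray, as slopes to the right and down, at radius r is drawn at 1 + k1 r^2 times it, then the intrinsics apply), "view" (4x4, takes a point from world to camera coordinates). Camera axes: x right, y up, looking along -z (the intrinsics and any distortion apply to the point x, -y, -z); pixel columns grow to the right and rows downward; lengths in m; the calibration is good to about 2 mm. A picture is of the moment at which its call begins: read the wrist's pose just before it. camera_model takes no time and is no camera call; for the wrist camera it gives the pose at the moment of the call.
- bot.hand_in(): hands the job in; it is judged then, once.
Trained networks look in the newest picture that a camera, given by its name, has taken for a name from the list of things; names that differ only in an ending like _2 or _b are one class to them, and where a whole thing is asked for, a point or a joint stands for the part that bears it (a point fixed in the world has none). Each returns a list of dicts, best first, with "score" (0 to 1); they miss things now and then, are a little off and sometimes report something else, mostly with a low value. They report only what shows in the picture. A call takes as long as a camera call.
- bot.find_in(camera, query): "position" ([column, row] in pixels, amid what is visible of it).
- bot.outline_of(camera, query): "pixels" (384x512 bool, what is visible of it) and "position" ([column, row] in pixels, amid what is visible of it).
The state is a dict: "t": time; "q": joint angles; "joint_vel": joint speeds; "joint_torque": joint torques, N m; "eef_pos": TCP position; "tool_rot": TCP orientation; "contact_force": force on the tool from outside, world axes, zero at the start; "torque": the same for the moment, N m; "gripper_width": opening from 0.0 (shut) to 1.0 (fully open); "grasp_force": force on a finger pad.
Only numpy, scipy, OpenCV 4.12 (cv2) and the standard library are available. Lean on these libraries where they do the work, as an engineer would, in place of code of your own. Each camera call takes 0.05 s, during which the arm holds its last target. There are 200 camera calls.

## Task

The cartridge cover of the countertop water filter stands a little proud on its springy seal. Turn both blue quarter-turn fasteners until their white slots line up with the black marks on the cover, then push the cover fully home, flush with its grey frame, with the fingers of the gripper and finish while still holding it pressed there; the cover springs up if let go. Leave the honey jar, the mug, the butter and the lemon where they are.

Things in the scene. Friction and masses are not known exactly. Their poses are not given: they have to be found in the camera images.
- filter_unit: Fixed, low white box 160 (its x) x 240 (its y) mm, yaw within 0.35 rad. Origin: centre of its underside, on the worktop; y along its long side, x towards the two hose stubs, z up. Its grey rim (the frame) is 74 mm high. Inside it lies the pale aluminium cover, 122 x 204 x 8 mm: top at 81 mm when up, 74 mm when home. A fastener over 0.18 rad off blocks the cover (hidden crossbar).
- cover (a joint): How far the cover is pushed straight down, m: 0 up (at the start), 0.007 fully home (a stop). It only slides vertically. A spring (seal) drives it up: about 5 N of push start it moving, about 11 N keep it fully home; it rises by itself when let go.
- press_pad (a point): Top centre of the round black rubber pad, 38 mm across, in the middle of the cover: the place to push. It is 82 mm above the worktop with the cover up and moves with the cover; axes parallel to those of filter_unit.
- fastener_left (a joint): Angle of the left fastener (on the filter's +y end), rad, positive counter-clockwise seen from above, range -1.57 to 1.57: 0 = slot aligned, the wing then lies along the y axis of filter_unit between the two black marks. Starts at +0.6 to +1.4. It turns with light friction (0.03 N m) and stays where it is left.
- fastener_right (a joint): The same for the right fastener (on the filter's -y end). Starts at -1.4 to -0.6.
- wing_left (a point): Top centre of the left fastener's upright blue wing, on its turning axis, 72 mm to +y of the press pad, 107 mm above the worktop with the cover up. The wing, 36 long, 10 thick, 22 mm tall, with a white slot along its top, stands on a steel disc 38 mm across, 5 mm high. The point's y axis lies along the wing, its x axis across its thickness (grip along x).
- wing_right (a point): The same for the right fastener, 72 mm to -y of the press pad.
- honey_jar: Bystander: jar of honey with a yellow lid, 63 mm across, 94 mm tall, left of the filter. Origin: centre of its underside.
- mug: Bystander: white mug with a handle, 85 x 115 x 88 mm tall, right of the filter. Origin: centre of its underside.
- butter: Bystander: packet of butter, 73 x 102 x 37 mm tall, left of the filter. Origin: centre of its underside.
- lemon: Bystander: yellow lemon, 78 x 55 x 56 mm, left of the filter. Origin: its underside.

How it is judged:
On the way:
1. both slots are lined up with the marks on the cover (value of joint fastener_left between -0.18 and 0.18 rad and value of joint fastener_right between -0.18 and 0.18 rad), for 0.2 s.
At the end, for the whole second after the job is handed in: Both fasteners are within 0.18 rad of aligned, the cover is within 1.5 mm of fully home, and the gripper's fingers still press on it with more than 5 N (all of step 1 and value of joint cover above 0.0055 m and contact force between the fingers and filter_unit above 5 N); the arm keeps its last pose, push and grip.
It fails at once if the honey jar is shifted by more than 25 mm or tipped (distance of honey_jar from where it was at the start of the episode above 0.025 m or angle between honey_jar's own z axis and vertical above 0.3 rad).
It fails at once if the mug is shifted by more than 25 mm or tipped (distance of mug from where it was at the start of the episode above 0.025 m or angle between mug's own z axis and vertical above 0.3 rad).
It fails at once if the butter is shifted by more than 25 mm or tipped (distance of butter from where it was at the start of the episode above 0.025 m or angle between butter's own z axis and vertical above 0.3 rad).
It fails at once if the lemon is shifted by more than 25 mm (distance of lemon from where it was at the start of the episode above 0.025 m).
It also fails if it takes over 51 s, if anything falls off the work surface, if the arm or the gripper's body presses on something with over 40 N, if the wrist force passes 120 N, or if a joint passes its speed limit or range.

## Working session

There is one attempt and no reset: what is moved stays moved. The work goes in short steps, Python scripts to look and compute and a tool call to move; the robot and the scene stay as the last step left them, time stands still between calls to the robot, and variables do not carry over. Pictures are saved under pics/ and viewed, at most 11 in all, crops included, and the job is handed in when it is done.

Besides the shell and the picture viewer there is one more tool, called after "Emit:" as name(argument=value, ...), one argument or row to a line, values as JSON. drive_tool: Moves the arm, as the interface text tells. Its arguments: {"type":"object","properties":{"commands":{"type":"array","items":{"type":"object","properties":{"hand":{"type":"number"},"translation":{"type":"array","items":{"type":"number"}},"angular":{"type":"array","items":{"type":"number"}}}}},"force":{"type":"number"}},"required":["commands"]}

```bash
mkdir -p pics; cat > h.py <<'E'
import numpy as np, cv2
from station import bot
def ray(cam,m,px):
    # undistort
    d=(np.array(px,float)-[m['cx'],m['cy']])/[m['fx'],m['fy']]
    u=d.copy()
    for _ in range(30): u=d/(1+m['k1']*(u@u))
    V=np.array(m['view']); R=V[:3,:3]; t=V[:3,3]
    return -R.T@t, R.T@np.array([u[0],-u[1],-1])
def at_z(cam,m,px,z):
    o,d=ray(cam,m,px); return o+d*(z-o[2])/d[2]
def proj(m,p):
    V=np.array(m['view']); c=V[:3,:3]@np.array(p)+V[:3,3]
    u=np.array([c[0],-c[1]])/-c[2]; u=u*(1+m['k1']*(u@u))
    return u*[m['fx'],m['fy']]+[m['cx'],m['cy']]
E
python3 - <<'E'
from h import *
o=bot.get_obs(); print({k:np.round(v,3) for k,v in o.items()})
ims=[]
for c in ['top','scene']:
    im=bot.read_camera(c); m=bot.camera_model(c); cv2.imwrite(f'pics/{c}0.png',im[:,:,::-1])
    np.save(f'pics/{c}0.npy',im)
    for n,z in [('press_pad',.082),('wing_left',.107),('wing_right',.107),('honey_jar',.05),('mug',.05),('butter',.03),('lemon',.03)]:
        for r in bot.find_in(c,n)[:2]: print(c,n,round(r['score'],2),np.round(r['position'],1),np.round(at_z(c,m,r['position'],z),3))
    print(m['fx'],np.round(np.linalg.inv(m['view'])[:3,3],2))
    im2=im
    ims.append(im2)
v=np.hstack(ims); cv2.imwrite('pics/both0.png',cv2.resize(v,(800,300))[:,:,::-1])
E
```

```text
{'t': np.float64(0.0), 'q': array([ 1.125,  0.478,  0.022,  1.556, -0.011,  1.109, -0.083]), 'joint_vel': array([ 0.   , -0.001, -0.002, -0.   ,  0.001, -0.002, -0.   ]), 'joint_torque': array([ 0.0000e+00, -5.9644e+01,  1.6080e+00, -2.8119e+01,  1.3000e-02,
        1.0000e-02, -0.0000e+00]), 'eef_pos': array([ 0.223, -0.636,  0.223]), 'tool_rot': array([-0.001,  0.986,  0.168, -0.   ]), 'contact_force': array([-0.068,  0.004,  0.277]), 'torque': array([-0.031,  0.004,  0.005]), 'grasp_force': np.float64(0.0), 'gripper_width': np.float64(1.0)}
top press_pad 0.84 [297. 193.] [ 0.543 -0.199  0.082]
top press_pad 0.64 [138.1 239.2] [0.408 0.253 0.082]
top wing_left 0.71 [278.9 196.1] [ 0.53  -0.144  0.107]
top honey_jar 0.93 [170. 200.] [0.525 0.172 0.05 ]
top butter 0.72 [135.7 238.8] [0.412 0.272 0.03 ]
450.5319684695916 [ 0.34 -0.03  1.37]
scene wing_right 0.21 [299.  217.6] [ 0.528 -0.336  0.107]
scene honey_jar 0.64 [230.9 180.9] [0.512 0.148 0.05 ]
scene butter 0.64 [193.2 179.6] [0.399 0.284 0.03 ]
463.53482248529133 [-0.2  -1.43  0.86]
```

View pics/top0.png

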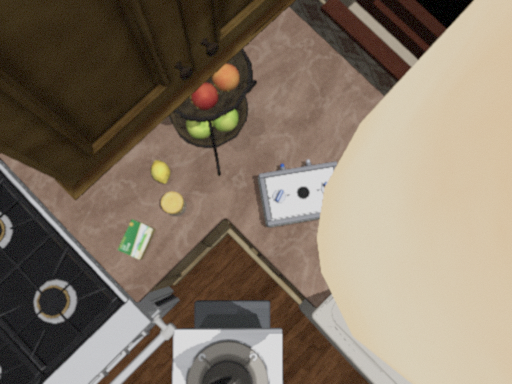

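View pics/scene0.png

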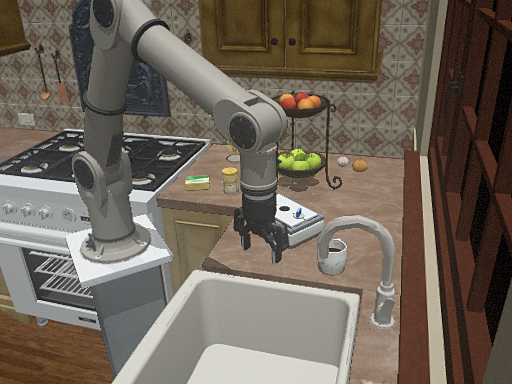

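The top view shows the filter with its pad at about (303,192) and the left wing at (279,196). A lamp hides the right end. The scene view shows the tap and mug in the lower right at (333,257). I'll go up, move over the filter, and use the wrist camera there.

Emit:
drive_tool(
  commands=[
    {"hand": 1, "translation": [0, 0, 60], "angular": [0, 0, 0]},
    {"hand": 1, "translation": [0, 0, 120], "angular": [0, 0, 0]},
    {"hand": 1, "translation": [30, 50, 150], "angular": [0, 0, 0]},
    {"hand": 1, "translation": [65, 100, 150], "angular": [0, 0, 0]},
    {"hand": 1, "translation": [100, 150, 150], "angular": [0, 0, 0]},
    {"hand": 1, "translation": [135, 200, 150], "angular": [0, 0, 0]},
    {"hand": 1, "translation": [170, 250, 150], "angular": [0, 0, 0]},
    {"hand": 1, "translation": [205, 300, 150], "angular": [0, 0, 0]},
    {"hand": 1, "translation": [240, 350, 150], "angular": [0, 0, 0]},
    {"hand": 1, "translation": [270, 400, 150], "angular": [0, 0, 0]},
    {"hand": 1, "translation": [290, 420, 150], "angular": [0, 0, 0]},
    {"hand": 1, "translation": [290, 420, 150], "angular": [0, 0, 0]},
  ],
)

```text
t: 2.3
eef_pos: [0.5151, -0.2142, 0.3742]
tool_rot: [-0.0, 0.985, 0.171, 0.0]
contact_force: [-0.6, -0.5, 0.6]
gripper_width: 0.998
grasp_force: 0.0
```

```bash
cat > look.py <<'E'
from h import *
import sys
k=sys.argv[1]; o=bot.get_obs(); print(o['t'],np.round(o['eef_pos'],4),np.round(o['tool_rot'],3),np.round(o['q'],2),np.round(o['contact_force'],1))
m=bot.camera_model('wrist'); im=bot.read_camera('wrist'); cv2.imwrite(f'pics/w{k}.png',im[:,:,::-1]); np.save(f'pics/w{k}.npy',im)
np.savez(f'pics/m{k}.npz',**m)
for n,z in [('press_pad',.082),('wing_left',.107),('wing_right',.107),('mug',.05),('filter_unit',.074)]:
    for r in bot.find_in('wrist',n)[:2]: print(n,round(r['score'],2),np.round(r['position'],1),np.round(at_z(0,m,r['position'],z),4))
E
python3 look.py 1
```

```text
2.3 [ 0.5151 -0.2142  0.3742] [-0.     0.985  0.171  0.   ] [ 0.51  0.19 -0.27  1.62  0.05  1.34 -0.99] [-0.6 -0.5  0.6]
press_pad 0.68 [263.9 132. ] [ 0.5524 -0.2158  0.082 ]
wing_left 0.73 [217.2 129. ] [ 0.5357 -0.1473  0.107 ]
wing_left 0.65 [34. 10.] [0.6088 0.1428 0.107 ]
wing_right 0.82 [309.3 142.9] [ 0.5628 -0.2841  0.107 ]
wing_right 0.37 [262.7 130.7] [ 0.556  -0.2117  0.107 ]
mug 0.71 [406.2 182.9] [ 0.5527 -0.4936  0.05  ]
filter_unit 0.69 [262.6 131.3] [ 0.552 -0.214  0.074]
```

View pics/w1.png

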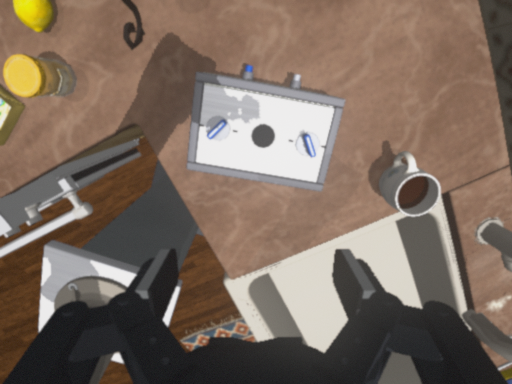

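The wrist view shows the frame corners at about (197,72), (344,98), (323,188) and (188,170). The pad is at (263,135), the left wing at (217,129), the right wing at (309,144), and the mug stands clear to the right. Next I'll measure the angles.

```bash
cat > wings.py <<'E'
from h import *
import sys
k=sys.argv[1]; im=np.load(f'pics/w{k}.npy'); m=dict(np.load(f'pics/m{k}.npz')); 
hsv=cv2.cvtColor(im,cv2.COLOR_RGB2HSV)
blue=((hsv[...,0]>105)&(hsv[...,0]<130)&(hsv[...,1]>90)&(hsv[...,2]>50)).astype(np.uint8)
blue=cv2.morphologyEx(blue,cv2.MORPH_CLOSE,np.ones((5,5)))
n,l,s,c=cv2.connectedComponentsWithStats(blue)
for i in range(1,n):
    if s[i,4]<40: continue
    ys,xs=np.where(l==i); P=np.array([at_z(0,m,p,.107)[:2] for p in zip(xs,ys)])
    w,v=np.linalg.eigh(np.cov(P.T)); d=v[:,1]; a=np.arctan2(d[1],d[0])
    print(s[i],np.round(c[i],1),'c',np.round(P.mean(0),4),'len',np.round(np.sqrt(12*w[::-1]),4),'wing yaw(y axis)',round((a-np.pi/2+np.pi/2)%np.pi-np.pi/2,3))
E
python3 wings.py 1; python3 - <<'E'
from h import *
m=dict(np.load('pics/m1.npz')); im=np.load('pics/w1.npy')
C=[at_z(0,m,p,.074)[:2] for p in [(197,72),(344,98),(323,188),(188,170)]]
C=np.array(C); print(np.round(C,4)); print(C.mean(0))
for a,b in [(1,0),(2,3),(3,0),(2,1)]:
    d=C[b]-C[a]; print(np.linalg.norm(d),np.arctan2(d[1],d[0]))
cv2.imwrite('pics/c1.png',cv2.resize(im[60:200,180:350],None,fx=4.5,fy=4.2,interpolation=cv2.INTER_CUBIC)[:,:,::-1])
E
```

```text
[245  65   8   7  41] [248.6  68.1] c [ 0.6305 -0.1635] len [0.009  0.0082] wing yaw(y axis) 0.185
[208 120  18  19 116] [216.5 129.1] c [ 0.5353 -0.1463] len [0.0334 0.0082] wing yaw(y axis) 1.074
[304 135  11  21 118] [308.7 144.3] c [ 0.5605 -0.2842] len [0.0306 0.0089] wing yaw(y axis) -0.861
[[ 0.6023 -0.0898]
 [ 0.6434 -0.3156]
 [ 0.4972 -0.3447]
 [ 0.4499 -0.1178]]
[ 0.54819219 -0.21697726]
0.22952868258179884 1.750696286670162
0.23170734041179755 1.776167044683268
0.15490823264658263 0.1821266112016151
0.14902683964661814 0.19633013599423266
```

View pics/c1.png

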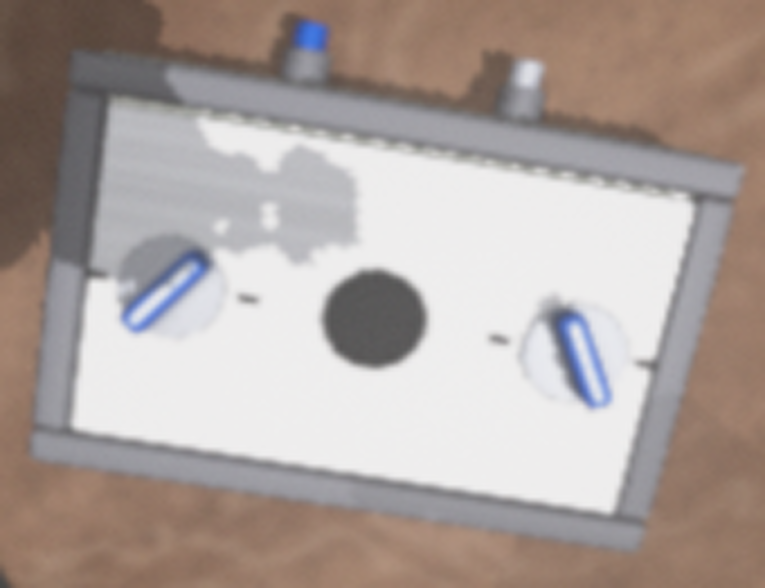

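Filter yaw is about 0.19, the left fastener about +0.88 and the right about -1.05. I'll do the right one first, starting with a hover above it.

Emit:
drive_tool(
  commands=[
    {"hand": 1, "translation": [24, -35, -30], "angular": [0, 0, 0.18]},
    {"hand": 1, "translation": [48, -70, -70], "angular": [0, 0, 0.36]},
    {"hand": 0.6, "translation": [48, -70, -120], "angular": [0, 0, 0.366]},
    {"hand": 0.6, "translation": [48, -70, -180], "angular": [0, 0, 0.366]},
    {"hand": 0.6, "translation": [48, -70, -190], "angular": [0, 0, 0.366]},
    {"hand": 0.6, "translation": [48, -70, -190], "angular": [0, 0, 0.366]},
    {"hand": 0.6, "translation": [48, -70, -190], "angular": [0, 0, 0.366]},
  ],
)

```text
t: 3.48
eef_pos: [0.5634, -0.2876, 0.1873]
tool_rot: [0.002, 0.939, 0.345, 0.002]
contact_force: [-0.5, 0.3, 0.4]
gripper_width: 0.601
grasp_force: 0.0
```

```bash
python3 look.py 2; python3 wings.py 2; python3 -c "
from h import *
o=bot.get_obs();print(proj(bot.camera_model('wrist'),[.562,-.2855,.107]))"
```

```text
3.475 [ 0.5634 -0.2876  0.1873] [0.002 0.939 0.345 0.002] [ 0.57  0.46 -0.27  1.69  0.14  1.01 -0.61] [-0.5  0.3  0.4]
press_pad 0.62 [179.5 146.7] [ 0.5512 -0.207   0.082 ]
wing_left 0.57 [110.6 118.7] [ 0.5409 -0.1522  0.107 ]
wing_right 0.62 [252.5 195.2] [ 0.5652 -0.2838  0.107 ]
mug 0.69 [372.9 271.2] [ 0.5698 -0.4753  0.05  ]
filter_unit 0.77 [182.1 142.3] [ 0.5538 -0.2057  0.074 ]
[197  36  13  14 117] [203.2  42.6] c [ 0.6343 -0.1769] len [0.0081 0.0075] wing yaw(y axis) 0.082
[ 83 107  45  25 567] [104.9 118.4] c [ 0.538  -0.1483] len [0.0383 0.0098] wing yaw(y axis) 1.069
[246 182  10  37 352] [250.6 200. ] c [ 0.5606 -0.2855] len [0.034  0.0085] wing yaw(y axis) -0.859
[253.36909349 199.05034905]
```

View pics/w2.png

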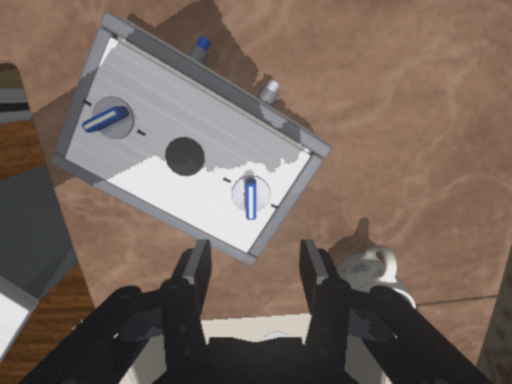

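Wing in line between the fingers at (251,199). I'll lower part-way and check the settled pose.

Emit:
drive_tool(
  commands=[
    {"hand": 0.6, "translation": [-1, 1, -30], "angular": [0, 0, 0]},
    {"hand": 0.6, "translation": [-1, 1, -55], "angular": [0, 0, 0]},
    {"hand": 0.6, "translation": [-1, 1, -55], "angular": [0, 0, 0]},
    {"hand": 0.6, "translation": [-1, 1, -55], "angular": [0, 0, 0]},
  ],
)

```text
t: 4.28
eef_pos: [0.5614, -0.2861, 0.1303]
tool_rot: [0.0, 0.939, 0.345, 0.001]
contact_force: [0.2, 0.2, 0.3]
gripper_width: 0.6
grasp_force: 0.0
```

Emit:
drive_tool(
  commands=[
    {"hand": 0.6, "translation": [0, 1, -25], "angular": [0, 0, 0]},
    {"hand": 0.6, "translation": [0, 1, -25], "angular": [0, 0, 0]},
    {"hand": 0.3, "translation": [0, 1, -25], "angular": [0, 0, 0]},
    {"hand": 0, "translation": [0, 1, -25], "angular": [0, 0, 0]},
    {"hand": 0, "translation": [0, 1, -25], "angular": [0, 0, 0]},
    {"hand": 0, "translation": [0, 1, -25], "angular": [0, 0, 0]},
    {"hand": 0, "translation": [0, 1, -25], "angular": [0, 0, 0]},
    {"hand": 0, "translation": [0, 1, -25], "angular": [0, 0, 0]},
  ],
  force=25,
)

```text
t: 5.28
eef_pos: [0.5607, -0.2849, 0.1042]
tool_rot: [-0.0, 0.939, 0.345, -0.0]
contact_force: [0.2, 0.2, -0.4]
gripper_width: -0.003
grasp_force: 0.0
```

The jaws shut fully without gripping the wing, so I'll look.

```bash
python3 look.py 3; python3 wings.py 3
```

```text
5.275 [ 0.5607 -0.2849  0.1042] [-0.     0.939  0.345 -0.   ] [ 0.56  0.55 -0.26  1.76  0.17  0.86 -0.64] [ 0.2  0.2 -0.4]
press_pad 0.69 [144.8 162. ] [ 0.5508 -0.2009  0.082 ]
wing_left 0.83 [ 52.4 130.1] [ 0.5437 -0.1562  0.107 ]
wing_right 0.91 [255.5 226.7] [ 0.5712 -0.2765  0.107 ]
mug 0.8 [416.  312.6] [ 0.5795 -0.4709  0.05  ]
filter_unit 0.59 [153.7 153.1] [ 0.5562 -0.2009  0.074 ]
[179  10  20  20 245] [188.7  19.2] c [ 0.6329 -0.1826] len [0.0076 0.0065] wing yaw(y axis) 0.123
[   4  110   73   39 1179] [ 43.7 127.6] c [ 0.5415 -0.1515] len [0.042  0.0116] wing yaw(y axis) 1.051
[248 213  15  24 250] [255.4 224.4] c [ 0.5723 -0.2755] len [0.0135 0.0085] wing yaw(y axis) -0.923
```

View pics/w3.png

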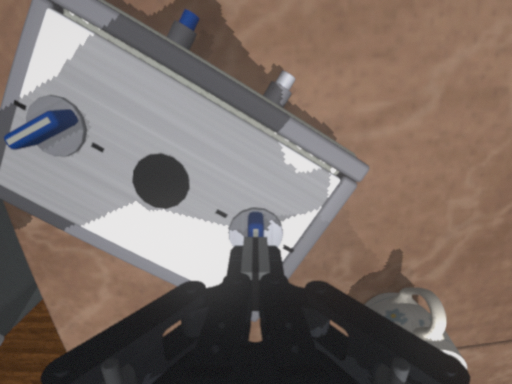

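```bash
python3 - <<'E'
from h import *
from scipy.optimize import least_squares
M=[dict(np.load(f'pics/m{k}.npz')) for k in (1,2,3)]
obs={'pad':[(263.5,135.5),(185,156.5),(161,181)],'blueStub':[(248.6,68.1),(203.2,42.6),(188.7,19.2)],'cornerTR':[(344,98),(329,147),(367,168)]}
for n,ps in obs.items():
    f=lambda X:np.concatenate([proj(m,X)-p for m,p in zip(M,ps)])
    r=least_squares(f,[.55,-.2,.08]); print(n,np.round(r.x,4),np.round(r.fun,1))
for k,m in zip((1,2,3),M):
    print(k,'cam',np.round(np.linalg.inv(m['view'])[:3,3],3),np.round(np.linalg.inv(m['view'])[:3,2],3))
m=M[2]; 
for z in (.09,.104): print(z,proj(m,[.5607,-.2849,z]))
m=bot.camera_model('top'); 
for p in [(303,192),(278.5,196)]: print(at_z(0,m,p,.08))
E
```

```text
pad [ 0.5474 -0.2163  0.0829] [-0.4 -0.3 -0.  -0.1  0.1  0.2]
blueStub [ 0.6365 -0.1597  0.0358] [-0.   0.1  0.  -0.   0.  -0. ]
cornerTR [ 0.6409 -0.3146  0.0772] [-0.6  1.3 -0.  -0.   0.5 -0.4]
1 cam [ 0.595 -0.186  0.524] [0.309 0.11  0.945]
2 cam [ 0.628 -0.232  0.337] [0.246 0.215 0.945]
3 cam [ 0.626 -0.23   0.254] [0.25  0.213 0.944]
0.09 [254.8728028  233.76876917]
0.104 [254.86975131 244.34319817]
[ 0.54627328 -0.21684133  0.08      ]
[ 0.53401016 -0.14511619  0.08      ]
```

```bash
python3 - <<'E'
from h import *
im=np.load('pics/w3.npy')[190:340,180:340]
cv2.imwrite('pics/c3.png',cv2.resize(im,(640,600),interpolation=cv2.INTER_CUBIC)[:,:,::-1])
E
```

```text
(no output)
```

View pics/c3.png

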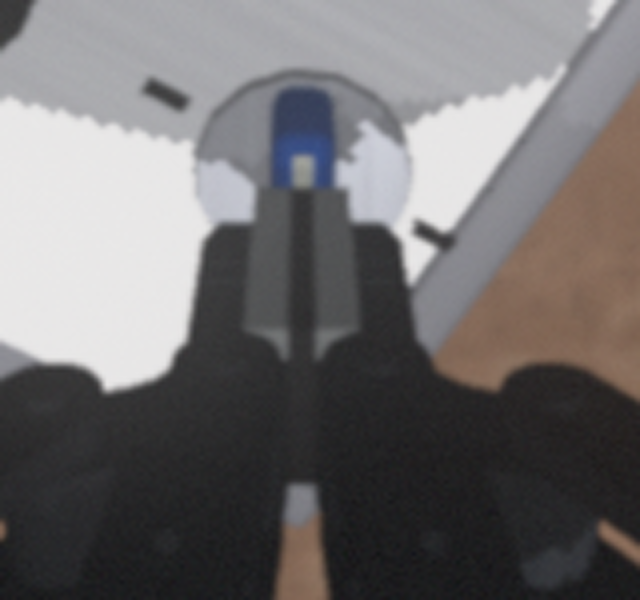

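```bash
python3 - <<'E'
from h import *
m=dict(np.load('pics/m3.npz'));im=np.load('pics/w3.npy')
T=np.array([.5607,-.2849]); h=np.array([np.cos(.707),np.sin(.707)])
for z in (.085,.09,.1,.107,.115): print(z,[np.round(proj(m,[*(T+s*h),z]),1) for s in (-.018,0,.011,.018)])
o=bot.get_obs(); print(o['gripper_width'],o['grasp_force'],o['torque'])
E
```

```text
0.085 [array([255. , 253.4]), array([254.9, 230.3]), array([254.8, 215.5]), array([254.8, 205.7])]
0.09 [array([255. , 257.3]), array([254.9, 233.8]), array([254.8, 218.6]), array([254.8, 208.6])]
0.1 [array([255. , 265.6]), array([254.9, 241.2]), array([254.8, 225.3]), array([254.8, 214.9])]
0.107 [array([255., 272.]), array([254.9, 246.8]), array([254.8, 230.5]), array([254.8, 219.7])]
0.115 [array([255. , 279.8]), array([254.9, 253.9]), array([254.8, 236.9]), array([254.8, 225.7])]
0.005017356695957728 0.0 [ 0.01598591 -0.01163657  0.07649946]
```

The picture shows the shut pads ending at row 237, which puts the tips at z of about 0.115, just above the wing top. I'll open, go 14 mm lower and close again.

Emit:
drive_tool(
  commands=[
    {"hand": 0.35, "translation": [0, 0, 0], "angular": [0, 0, 0]},
    {"hand": 0.35, "translation": [0, 0, 0], "angular": [0, 0, 0]},
    {"hand": 0.35, "translation": [0, -1, -7], "angular": [0, 0, 0]},
    {"hand": 0.35, "translation": [0, -1, -14], "angular": [0, 0, 0]},
    {"hand": 0.35, "translation": [0, -1, -14], "angular": [0, 0, 0]},
    {"hand": 0, "translation": [0, -1, -14], "angular": [0, 0, 0]},
    {"hand": 0, "translation": [0, -1, -14], "angular": [0, 0, 0]},
    {"hand": 0, "translation": [0, -1, -14], "angular": [0, 0, 0]},
    {"hand": 0, "translation": [0, -1, -14], "angular": [0, 0, 0]},
  ],
)

```text
t: 6.7
eef_pos: [0.5605, -0.2855, 0.0902]
tool_rot: [-0.0, 0.939, 0.345, -0.0]
contact_force: [-2.4, 1.8, 1.7]
gripper_width: 0.104
grasp_force: 27.6
```

Gripped (9 mm, 27 N). Now I'll turn +1.05 rad.

Emit:
drive_tool(
  commands=[
    {"hand": 0, "translation": [0, 0, 0], "angular": [0, 0, 0.15]},
    {"hand": 0, "translation": [0, 0, 0], "angular": [0, 0, 0.3]},
    {"hand": 0, "translation": [0, 0, 0], "angular": [0, 0, 0.45]},
    {"hand": 0, "translation": [0, 0, 0], "angular": [0, 0, 0.6]},
    {"hand": 0, "translation": [0, 0, 0], "angular": [0, 0, 0.75]},
    {"hand": 0, "translation": [0, 0, 0], "angular": [0, 0, 0.9]},
    {"hand": 0, "translation": [0, 0, 0], "angular": [0, 0, 1.05]},
    {"hand": 0, "translation": [0, 0, 0], "angular": [0, 0, 1.05]},
    {"hand": 0, "translation": [0, 0, 0], "angular": [0, 0, 1.05]},
    {"hand": 0, "translation": [0, 0, 0], "angular": [0, 0, 1.05]},
  ],
)

```text
t: 7.95
eef_pos: [0.5584, -0.2847, 0.0898]
tool_rot: [-0.002, 0.64, 0.769, -0.001]
contact_force: [-7.6, 4.1, 5.4]
gripper_width: 0.106
grasp_force: 28.1
```

Emit:
drive_tool(
  commands=[
    {"hand": 0.5, "translation": [0, 0, 0], "angular": [0, 0, 0]},
    {"hand": 0.5, "translation": [0, 0, 0], "angular": [0, 0, 0]},
    {"hand": 0.5, "translation": [0, 0, 30], "angular": [0, 0, 0]},
    {"hand": 0.5, "translation": [0, 0, 70], "angular": [0, 0, 0.15]},
    {"hand": 0.5, "translation": [-6, 35, 90], "angular": [0, 0, 0.3]},
    {"hand": 0.5, "translation": [-13, 70, 90], "angular": [0, 0, 0.45]},
    {"hand": 0.5, "translation": [-20, 105, 90], "angular": [0, 0, 0.6]},
    {"hand": 0.5, "translation": [-26, 140, 90], "angular": [0, 0, 0.75]},
    {"hand": 0.5, "translation": [-26, 140, 90], "angular": [0, 0, 0.88]},
    {"hand": 0.5, "translation": [-26, 140, 90], "angular": [0, 0, 0.88]},
    {"hand": 0.5, "translation": [-26, 140, 90], "angular": [0, 0, 0.88]},
    {"hand": 0.5, "translation": [-26, 140, 90], "angular": [0, 0, 0.88]},
  ],
)

```text
t: 9.45
eef_pos: [0.5348, -0.1465, 0.1802]
tool_rot: [0.0, 0.252, 0.968, -0.0]
contact_force: [0.4, 0.4, 1.0]
gripper_width: 0.498
grasp_force: 0.0
```

```bash
python3 look.py 4; python3 wings.py 4
```

```text
9.45 [ 0.5348 -0.1465  0.1802] [ 0.     0.252  0.968 -0.   ] [ 0.78  0.44 -0.8   1.85  0.37  1.    0.89] [0.4 0.4 1. ]
press_pad 0.79 [218.4 216. ] [ 0.539  -0.1896  0.082 ]
wing_left 0.58 [254.7 191.9] [ 0.5271 -0.1422  0.107 ]
wing_right 0.97 [153.1 271.1] [ 0.5496 -0.2666  0.107 ]
mug 0.67 [ 32.6 309.1] [ 0.5434 -0.4919  0.05  ]
filter_unit 0.59 [218.8 208.6] [ 0.5348 -0.1878  0.074 ]
[250 179  11  38 203] [255.6 195.2] c [ 0.5303 -0.1431] len [0.0391 0.0096] wing yaw(y axis) 1.097
[283 252   9   7  42] [287.4 255.1] c [ 0.5961 -0.146 ] len [0.0077 0.0053] wing yaw(y axis) 0.219
[136 266  26  20 248] [149.8 276.3] c [ 0.5529 -0.2732] len [0.0269 0.011 ] wing yaw(y axis) 0.191
```

View pics/w4.png

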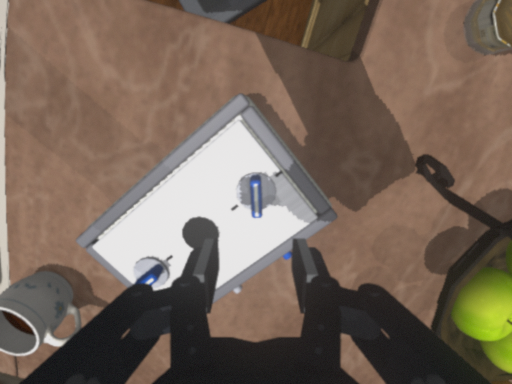

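The right wing reads yaw 0.19, so it is aligned, and the left wing at (256,195) sits centred between the fingers. Next I'll descend and grip it.

Emit:
drive_tool(
  commands=[
    {"hand": 0.4, "translation": [-2, 1, -45], "angular": [0, 0, 0]},
    {"hand": 0.4, "translation": [-2, 1, -75], "angular": [0, 0, 0]},
    {"hand": 0.4, "translation": [-2, 1, -92], "angular": [0, 0, 0]},
    {"hand": 0.4, "translation": [-2, 1, -92], "angular": [0, 0, 0]},
    {"hand": 0.4, "translation": [-2, 1, -92], "angular": [0, 0, 0]},
    {"hand": 0, "translation": [-2, 1, -92], "angular": [0, 0, 0]},
    {"hand": 0, "translation": [-2, 1, -92], "angular": [0, 0, 0]},
    {"hand": 0, "translation": [-2, 1, -92], "angular": [0, 0, 0]},
    {"hand": 0, "translation": [-2, 1, -92], "angular": [0, 0, 0]},
  ],
)

```text
t: 10.88
eef_pos: [0.5336, -0.1449, 0.089]
tool_rot: [0.001, 0.251, 0.968, 0.0]
contact_force: [0.9, 0.1, 4.8]
gripper_width: 0.109
grasp_force: 30.5
```

Emit:
drive_tool(
  commands=[
    {"hand": 0, "translation": [0, 0, 0], "angular": [0, 0, -0.15]},
    {"hand": 0, "translation": [0, 0, 0], "angular": [0, 0, -0.3]},
    {"hand": 0, "translation": [0, 0, 0], "angular": [0, 0, -0.45]},
    {"hand": 0, "translation": [0, 0, 0], "angular": [0, 0, -0.6]},
    {"hand": 0, "translation": [0, 0, 0], "angular": [0, 0, -0.75]},
    {"hand": 0, "translation": [0, 0, 0], "angular": [0, 0, -0.875]},
    {"hand": 0, "translation": [0, 0, 0], "angular": [0, 0, -0.875]},
    {"hand": 0, "translation": [0, 0, 0], "angular": [0, 0, -0.875]},
    {"hand": 0, "translation": [0, 0, 0], "angular": [0, 0, -0.875]},
  ],
)

```text
t: 12.0
eef_pos: [0.5339, -0.1447, 0.089]
tool_rot: [0.001, 0.637, 0.77, 0.001]
contact_force: [0.7, 1.2, 6.0]
gripper_width: 0.109
grasp_force: 30.5
```

Emit:
drive_tool(
  commands=[
    {"hand": 0.5, "translation": [0, 0, 0], "angular": [0, 0, -0.875]},
    {"hand": 0.5, "translation": [0, 0, 0], "angular": [0, 0, -0.875]},
    {"hand": 0.5, "translation": [0, 0, 30], "angular": [0, 0, -0.875]},
    {"hand": 0.4, "translation": [0, 0, 80], "angular": [0, 0, -0.875]},
    {"hand": 0.2, "translation": [7, -35, 90], "angular": [0, 0, -0.875]},
    {"hand": 0, "translation": [15, -72, 90], "angular": [0, 0, -0.875]},
    {"hand": 0, "translation": [15, -72, 90], "angular": [0, 0, -0.875]},
    {"hand": 0, "translation": [15, -72, 90], "angular": [0, 0, -0.875]},
    {"hand": 0, "translation": [15, -72, 90], "angular": [0, 0, -0.875]},
  ],
)

```text
t: 13.12
eef_pos: [0.5475, -0.2154, 0.1779]
tool_rot: [-0.0, 0.904, 0.429, -0.0]
contact_force: [-0.5, 0.3, 0.2]
gripper_width: -0.002
grasp_force: 0.0
```

```bash
python3 look.py 5; python3 wings.py 5
```

```text
13.125 [ 0.5475 -0.2154  0.1779] [-0.     0.904  0.429 -0.   ] [ 0.52  0.41 -0.33  1.8   0.15  0.97 -0.55] [-0.5  0.3  0.2]
press_pad 0.88 [246.  181.1] [ 0.5487 -0.2009  0.082 ]
wing_left 0.95 [192.5 144. ] [ 0.5408 -0.1448  0.107 ]
wing_right 0.55 [313.7 237.8] [ 0.5672 -0.2749  0.107 ]
mug 0.57 [394.6 307.8] [ 0.581  -0.4572  0.05  ]
filter_unit 0.95 [245.1 171.2] [ 0.5526 -0.1945  0.074 ]
[282  77  14  14 115] [289.   83.3] c [ 0.628  -0.1573] len [0.0082 0.0074] wing yaw(y axis) 0.161
[169 131  38  34 549] [187.4 146.8] c [ 0.5361 -0.1438] len [0.0322 0.011 ] wing yaw(y axis) 0.16
[298 238  31  26 331] [313.1 249.8] c [ 0.5597 -0.2848] len [0.0335 0.0094] wing yaw(y axis) 0.194
```

View pics/w5.png

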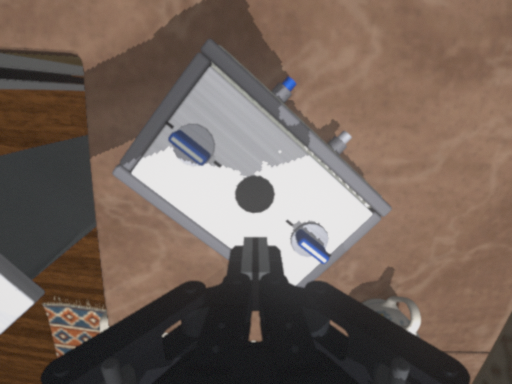

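I repeated the turn by mistake while releasing, so the left wing may have been dragged a little. I'll measure its slot more precisely.

```bash
python3 - <<'E'
from h import *
im=np.load('pics/w5.npy')
cv2.imwrite('pics/c5.png',np.hstack([cv2.resize(im[105:185,155:235],(400,400),interpolation=cv2.INTER_CUBIC),cv2.resize(im[210:290,275:355],(400,400),interpolation=cv2.INTER_CUBIC)])[:,:,::-1])
E
```

```text
(no output)
```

View pics/c5.png

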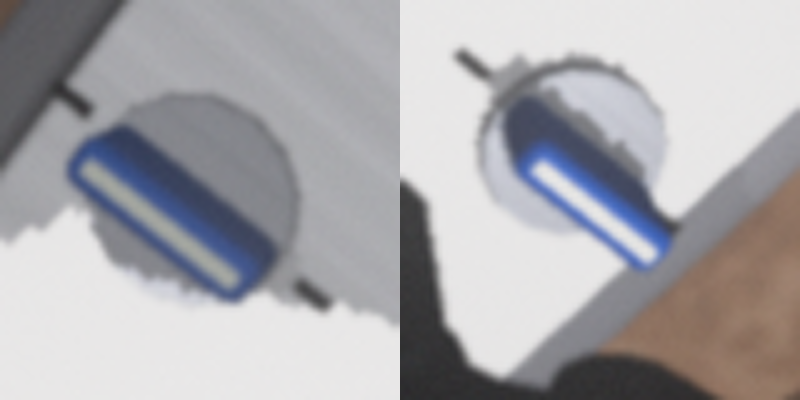

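The crop shows the left slot running from (172,138) to (202,161), with marks at (170,125) and (218,164). The right slot runs from (302,243) to (325,262), with marks at (290,223) and (329,256).

```bash
python3 - <<'E'
from h import *
m=dict(np.load('pics/m5.npz'))
def a(p,q,z):
    d=at_z(0,m,p,z)-at_z(0,m,q,z); return np.arctan2(-d[0],d[1])
for n,p,q,z in [('slotL',(172,137.6),(202,161),.107),('markL',(169.6,125),(218,164),.081),('slotR',(301.6,243),(325.4,261.6),.107),('markR',(290,223),(329,255.6),.081),('outer',(169.6,125),(329,255.6),.081)]: print(n,round(a(p,q,z),3),(at_z(0,m,p,z)+at_z(0,m,q,z))/2)
E
```

```text
slotL 0.191 [ 0.53443918 -0.14523269  0.107     ]
markL 0.18 [ 0.53430202 -0.14576089  0.081     ]
slotR 0.186 [ 0.55850744 -0.287339    0.107     ]
markR 0.162 [ 0.55904032 -0.28908819  0.081     ]
outer 0.171 [ 0.54650994 -0.21796062  0.081     ]
```

Both slots are within about 0.02 rad of the marks. I'll turn the jaw line across the filter and descend onto the pad with the fingers shut.

Emit:
drive_tool(
  commands=[
    {"hand": 0, "translation": [0, -1, -10], "angular": [0, 0, 0.17]},
    {"hand": 0, "translation": [0, -1, -20], "angular": [0, 0, 0.34]},
    {"hand": 0, "translation": [0, -1, -30], "angular": [0, 0, 0.51]},
    {"hand": 0, "translation": [0, -1, -40], "angular": [0, 0, 0.68]},
    {"hand": 0, "translation": [0, -1, -55], "angular": [0, 0, 0.86]},
    {"hand": 0, "translation": [0, -1, -70], "angular": [0, 0, 0.86]},
    {"hand": 0, "translation": [0, -1, -75], "angular": [0, 0, 0.86]},
    {"hand": 0, "translation": [0, -1, -75], "angular": [0, 0, 0.86]},
    {"hand": 0, "translation": [0, -1, -75], "angular": [0, 0, 0.86]},
  ],
)

```text
t: 14.55
eef_pos: [0.5482, -0.2179, 0.1038]
tool_rot: [0.0, 0.644, 0.765, 0.0]
contact_force: [0.2, -0.5, 0.5]
gripper_width: 0.001
grasp_force: 0.0
```

Emit:
drive_tool(
  commands=[
    {"hand": 0, "translation": [0, 0, -4], "angular": [0, 0, 0]},
    {"hand": 0, "translation": [0, 0, -7], "angular": [0, 0, 0]},
    {"hand": 0, "translation": [0, 0, -10], "angular": [0, 0, 0]},
    {"hand": 0, "translation": [0, 0, -10], "angular": [0, 0, 0]},
  ],
)

```text
t: 15.05
eef_pos: [0.5475, -0.2178, 0.0929]
tool_rot: [-0.0, 0.643, 0.766, -0.0]
contact_force: [0.6, -0.4, -0.6]
gripper_width: 0.005
grasp_force: 0.0
```

Emit:
drive_tool(
  commands=[
    {"hand": 0, "translation": [0, 0, -3], "angular": [0, 0, 0]},
    {"hand": 0, "translation": [0, 0, -6], "angular": [0, 0, 0]},
    {"hand": 0, "translation": [0, 0, -9], "angular": [0, 0, 0]},
    {"hand": 0, "translation": [0, 0, -9], "angular": [0, 0, 0]},
  ],
)

```text
t: 15.55
eef_pos: [0.5475, -0.2178, 0.0839]
tool_rot: [-0.0, 0.643, 0.766, -0.0]
contact_force: [-0.2, 0.2, -0.4]
gripper_width: -0.002
grasp_force: 0.0
```

Emit:
drive_tool(
  commands=[
    {"hand": 0, "translation": [0, 0, -2], "angular": [0, 0, 0]},
    {"hand": 0, "translation": [0, 0, -4], "angular": [0, 0, 0]},
    {"hand": 0, "translation": [0, 0, -4], "angular": [0, 0, 0]},
  ],
)

```text
t: 15.92
eef_pos: [0.5476, -0.2178, 0.08]
tool_rot: [-0.0, 0.643, 0.766, -0.0]
contact_force: [-0.0, 0.0, -0.7]
gripper_width: 0.0
grasp_force: 0.0
```

Emit:
drive_tool(
  commands=[
    {"hand": 0, "translation": [0, 0, -2], "angular": [0, 0, 0]},
    {"hand": 0, "translation": [0, 0, -4], "angular": [0, 0, 0]},
    {"hand": 0, "translation": [0, 0, -4], "angular": [0, 0, 0]},
  ],
)

```text
t: 16.3
eef_pos: [0.5476, -0.2178, 0.076]
tool_rot: [-0.0, 0.643, 0.766, -0.0]
contact_force: [-0.4, 0.8, 0.2]
gripper_width: 0.002
grasp_force: 0.0
```

Emit:
drive_tool(
  commands=[
    {"hand": 0, "translation": [0, 0, -2], "angular": [0, 0, 0]},
    {"hand": 0, "translation": [0, 0, -4], "angular": [0, 0, 0]},
    {"hand": 0, "translation": [0, 0, -4], "angular": [0, 0, 0]},
  ],
)

```text
t: 16.68
eef_pos: [0.5478, -0.2179, 0.0728]
tool_rot: [0.0, 0.643, 0.766, -0.0]
contact_force: [-3.0, 0.5, 6.6]
gripper_width: -0.003
grasp_force: 3.6
```

```bash
python3 look.py 6; python3 wings.py 6
```

```text
16.675 [ 0.5478 -0.2179  0.0728] [ 0.     0.643  0.766 -0.   ] [ 0.63  0.56 -0.46  1.86  0.34  0.8   0.15] [-3.   0.5  6.6]
press_pad 0.59 [256.  157.9] [ 0.539 -0.163  0.082]
wing_left 0.73 [252.1 119.9] [ 0.5337 -0.1427  0.107 ]
wing_right 0.47 [257.6 330.1] [ 0.5553 -0.2509  0.107 ]
filter_unit 0.84 [252.6 142.5] [ 0.5361 -0.1567  0.074 ]
[ 241   81   23   85 1177] [252.3 121.5] c [ 0.534  -0.1435] len [0.0342 0.0105] wing yaw(y axis) 0.195
[391 157  13  15 170] [396.9 164. ] c [ 0.5986 -0.1498] len [0.0065 0.0051] wing yaw(y axis) 0.512
[249 325  13  17 185] [254.8 333.4] c [ 0.5542 -0.2536] len [0.0118 0.0061] wing yaw(y axis) 0.156
```

View pics/w6.png

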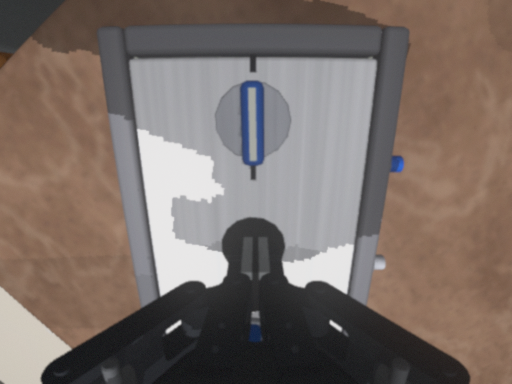

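The fingertips are on the black pad at (253,243) with 6.6 N, and the left wing sits between its marks. Now I'll push the cover home.

Emit:
drive_tool(
  commands=[
    {"hand": 0, "translation": [0, 0, -2], "angular": [0, 0, 0]},
    {"hand": 0, "translation": [0, 0, -4], "angular": [0, 0, 0]},
    {"hand": 0, "translation": [0, 0, -6], "angular": [0, 0, 0]},
    {"hand": 0, "translation": [0, 0, -6], "angular": [0, 0, 0]},
    {"hand": 0, "translation": [0, 0, -6], "angular": [0, 0, 0]},
  ],
)

```text
t: 17.6
eef_pos: [0.5479, -0.2179, 0.0684]
tool_rot: [0.0, 0.643, 0.766, -0.0]
contact_force: [-7.1, 2.0, 20.2]
gripper_width: 0.003
grasp_force: 10.1
```

Emit:
drive_tool(
  commands=[
    {"hand": 0, "translation": [0, 0, -2], "angular": [0, 0, 0]},
    {"hand": 0, "translation": [0, 0, -3], "angular": [0, 0, 0]},
    {"hand": 0, "translation": [0, 0, -3], "angular": [0, 0, 0]},
  ],
)

```text
t: 17.98
eef_pos: [0.548, -0.2179, 0.0682]
tool_rot: [0.001, 0.643, 0.765, -0.001]
contact_force: [-16.6, 4.1, 44.5]
gripper_width: 0.0
grasp_force: 22.5
```

The force rose sharply at z = 0.0682, which looks like the stop. I'll ease off to about 25 N and check how far the cover sank in the picture.

Emit:
drive_tool(
  commands=[
    {"hand": 0, "translation": [0, 0, 1], "angular": [0, 0, 0]},
    {"hand": 0, "translation": [0, 0, 2], "angular": [0, 0, 0]},
    {"hand": 0, "translation": [0, 0, 2], "angular": [0, 0, 0]},
  ],
)

```text
t: 18.35
eef_pos: [0.548, -0.2179, 0.0684]
tool_rot: [0.001, 0.643, 0.765, -0.001]
contact_force: [-9.9, 2.1, 28.0]
gripper_width: 0.004
grasp_force: 14.2
```

```bash
python3 look.py 7; python3 wings.py 7; python3 - <<'E'
from h import *
from scipy.optimize import least_squares
# left wing blob centre & stub (fixed) rows in both frames -> implied wing height at fixed xy
for k,w,s in [(6,None,None),(7,None,None)]:
    im=np.load(f'pics/w{k}.npy'); m=dict(np.load(f'pics/m{k}.npz'))
    hsv=cv2.cvtColor(im,cv2.COLOR_RGB2HSV)
    b=((hsv[...,0]>105)&(hsv[...,0]<130)&(hsv[...,1]>90)&(hsv[...,2]>50)).astype(np.uint8)
    b[:, :200]=0; b[:,300:]=0; b[200:]=0
    b=cv2.morphologyEx(b,cv2.MORPH_CLOSE,np.ones((5,5)))
    ys,xs=np.where(b); lo,hi=ys.min(),ys.max(); print(k,'wing rows',lo,hi)
    e=np.array([np.sin(-.185),np.cos(.185)])*.018; c=np.array([.5342,-.1455])
    f=lambda z:[proj(m,[*(c+e),z[0]])[1]-lo, proj(m,[*(c-e),z[0]])[1]-hi]
    r=least_squares(f,[.1]); print('z top',r.x,r.fun)
E
```

```text
18.35 [ 0.548  -0.2179  0.0684] [ 0.001  0.643  0.765 -0.001] [ 0.62  0.57 -0.46  1.86  0.35  0.79  0.15] [-9.9  2.1 28. ]
press_pad 0.75 [253.8 158.9] [ 0.538  -0.1628  0.082 ]
wing_left 0.9 [251.7 120.4] [ 0.5337 -0.1425  0.107 ]
wing_right 0.47 [253.  331.7] [ 0.5524 -0.248   0.107 ]
filter_unit 0.55 [254.2 146.8] [ 0.5373 -0.1581  0.074 ]
[ 241   81   23   85 1160] [252.  121.5] c [ 0.5339 -0.1432] len [0.0328 0.01  ] wing yaw(y axis) 0.191
[394 158  13  16 171] [399.9 165.3] c [ 0.5977 -0.1494] len [0.0062 0.005 ] wing yaw(y axis) 0.427
[249 325  13  17 187] [254.8 333.3] c [ 0.5535 -0.249 ] len [0.0114 0.0059] wing yaw(y axis) 0.149
6 wing rows 81 165
z top [0.09847774] [0.50676812 0.13767165]
7 wing rows 81 165
z top [0.09398652] [0.47132625 0.12440975]
```

```bash
python3 -c "
from h import *
o=bot.get_obs();print(o['t'],o['contact_force'],o['eef_pos']);print(bot.hand_in())"
```

```text
18.65 [-10.23575889   2.95468431  28.05485262] [ 0.54796446 -0.21790549  0.06836908]
the job is handed in; nothing more can be done
None
```

I lined both fasteners up to within about 0.02 rad of the marks, pushed the cover down onto its stop, and handed the job in at 18.65 s with the fingers still pressing it at about 28 N; no verdict came back, and full travel is inferred from the hard stop.

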